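# Press the contact plunger onto the drive in the test jig

### The job

Two identical contact jigs stand on the server repair bench, and one of them holds a drive to be tested. On the jig that holds the drive, press the black plunger head all the way down to its stop, keep it down for about one second so that the tester can read, then let it spring fully back up and move clear. Do not press the plunger of the empty jig, and leave the drive lying in its nest.

Things in the scene. Friction and masses are not known exactly. Their poses are not given: they have to be found in the camera images.
- loaded_head (a point): Centre of the flat top of the plunger head on the jig that holds the drive: an upright black plastic disc, 44 mm across, 20 mm tall, its top 131 mm above the bench at rest, 116 mm at the stop; it moves with the head. z up, x and y those of the jig: a 150 x 130 x 18 mm steel base fixed to the bench, with an aluminium bridge along y (30 x 120 mm, top at 84 mm) under the head.
- loaded_plunger (a joint): Travel of that plunger in m: 0 at rest (up), 0.015 pressed fully down, where the head meets the steel collar (a hard stop). It moves straight down; its spring pushes back with 3 N at the start and 10 N at the stop, and lifts the head again when released.
- drive: The loose 2.5 inch drive, 100 x 70 x 15 mm, 0.12 kg, aluminium with its green circuit board upwards, lying 18 mm above the bench in the low-railed nest under the bridge, 35 mm of it showing on either side; the plunger head is centred above it. Origin at the centre of its underside; x along its length, z up.
- empty_plunger (a joint): Travel of the plunger of the other, identical jig, whose nest is empty (black rubber pad showing): 0 up, 0.015 down. Not to be pressed.
Mind the look-alikes: they are no part of the job. What is shaped like the part that bears loaded_head but blue or red is not meant.

How it is judged:
By the outcome, as a careful person would: the job done as asked, in the order asked, and still so for the second after the job is handed in, with the robot touching nothing.
It also fails if it takes over 29 s, if anything falls off the work surface, if the arm or the gripper's body presses on something with over 40 N, if the wrist force passes 120 N, or if a joint passes its speed limit or range.

### The arm

A 6-joint arm with a two-finger parallel gripper is mounted at the origin on the work surface. World frame = base frame: x ahead of the robot, y to its left, z up, the work surface at z = 0. Lengths are in m, angles in rad, forces in N, time in s.
With the tool pointing down it reaches from about 0.325 to 0.9 m from the base axis. Payload 6.1 kg.
Tool frame: the origin (TCP) lies midway between the tips of the shut fingers; the grasp point (between the pads) lies 19 mm behind it; x points along the fingers, z is the direction in which the jaws open and shut, and the axes are right-handed (so a half turn about x gives the same grasp; the last joint's range is limited). The gripper opens to 85 mm and grips with 20 to 120 N. Pads are 22 mm wide; open, the fingers measure 114 mm over their backs; the gripper's body (76 mm by 85 mm) begins 54 mm behind the grasp point. The pads swing forward as they close: fully open they stand 13 mm farther back than shut.
Start: joints at [0.997, 0.22, 1.526, -0, 1.395, -0.126], TCP at [0.271, 0.563, 0.231] pointing down, gripper open.
Joint ranges: [-2.98, 2.98], [-0.91, 2.08], [0.09, 2.57], [-1.24, 4.39], [0.2, 2.65], [-2.68, 2.68]. Speed limits (rad/s): [2.57, 2.57, 3.01, 3.14, 3.14, 3.14].

### API

Orientations are given as a 3x3 rotation matrix whose columns are the frame's x, y, z axes.
In Python, from bench import bot gives the robot as it stands.
- The arm moves only by the tool send_rows, never from a script. Its arguments are lists of equal length, an entry for each row: "offset": the shift along the tool's x, y, z in mm, a list of three; "turn": the turn, a rotation vector about the tool's x, y, z in degrees, a list of three. A call has 1 to 10 rows; each row shifts and turns the commanded pose from where the row before left it, along the tool's axes as they then stand; what a row does not reach is not made up. A row lasts 1/12 s, in which the tool goes at most 41.7 mm and 7.16 degrees, less where a joint would pass 70% of its speed; a pose out of reach is approached as far as the arm can. A call is refused whole if a number of a shift passes 41.7 or a number of a turn 7.16, either way. A call with a gripper value outside its range is refused whole. "gripper" is the closure, from 0 (fully open) to 1 (shut), set as the call begins (left out, the last holds). The fingers move at their own pace and stop on an object; "newtons" is the grip in N (left out, the last holds). Time passes only in rows, so rows that do not move let the fingers close. It gives the time, the measured TCP pose, the force and the opening at its end, in the units of the state.
- bot.read_state(): the state, without advancing time (a new reading comes with each control period).
- bot.read_camera(name): name is "scene" or "top" or "wrist"; returns the picture (400x640x3 uint8, blue, green, red); there is no depth.
- bot.get_calibration(name): a dict with "mtx" (3x3 intrinsics, pixels), "dist_coeffs" ([k1, k2, p1, p2, k3] as OpenCV has them; the pictures are not rectified), "extrinsics" (4x4, takes a point from camera to world coordinates); the wrist camera has in their place "tool_from_camera" (4x4, takes a point from camera to tool coordinates, whose origin is the TCP and whose axes are the tool frame's). Camera axes: x right, y down, z forward; pixel columns grow to the right and rows downward; lengths in m; the calibration is good to about 2 mm. A picture is of the moment at which its call begins: read the wrist's pose just before it. get_calibration takes no time and is no camera call.
- bot.finish_job(): hands the job in, once; it reports no verdict.
Trained networks look in the newest picture that a camera, given by its name, has taken for a name from the list of things; names that differ only in an ending like _2 or _b are one class to them, and where a whole thing is asked for, a point or a joint stands for the part that bears it (a point fixed in the world has none). Each returns a list of dicts, best first, with "confidence" (0 to 1); they miss things now and then, are a little off and sometimes report something else, mostly with a low value. They report only what shows in the picture. A call takes as long as a camera call. They do not tell look-alikes from the thing itself.
- bot.find_in(target, camera): "position" ([x, y, z] in m, in world coordinates, good to about 4 mm: the middle of the surface that is visible of it).
The state is a dict: "time": time; "joint_pos": joint angles; "joint_vel": joint speeds; "joint_torque": joint torques, N m; "position": TCP position; "orientation": TCP orientation; "force": force on the tool from outside, world axes, zero at the start; "torque": the same for the moment, N m; "width": finger opening in m.
Only numpy, scipy, OpenCV 4.12 (cv2) and the standard library are available. Lean on these libraries where they do the work, as an engineer would, in place of code of your own. Each camera call takes 0.05 s, during which the arm holds its last target. There are 200 camera calls.

## Working session

There is one attempt and no reset: what is moved stays moved. The work goes in short steps, Python scripts to look and compute and a tool call to move; the robot and the scene stay as the last step left them, time stands still between calls to the robot, and variables do not carry over. Pictures are saved under pics/ and viewed, about 8 in all and at most 12, crops included, and the job is handed in when it is done.

Besides the shell and the picture viewer there is one more tool, called after "Request:" in YAML: its name, and indented under it one key for each argument. send_rows: Moves the arm, as the interface text tells. Its arguments: {"type":"object","properties":{"offset":{"type":"array","items":{"type":"array","items":{"type":"number"}}},"turn":{"type":"array","items":{"type":"array","items":{"type":"number"}}},"gripper":{"type":"number"},"newtons":{"type":"number"}},"required":["offset","turn"]}

```bash
mkdir -p pics; python3 - <<'E'
from bench import bot
import cv2
s=bot.read_state();print(s['time'],s['position'],s['orientation'],s['force'],s['width'])
for c in("scene","top"):
    im=bot.read_camera(c);cv2.imwrite(f"pics/{c}0.png",im)
    for n in("loaded_head","drive","empty_plunger"):
        print(c,n,bot.find_in(n,c))
E
```

```text
0.0 [0.27025205 0.56283992 0.23015188] [[-1.10980342e-03 -9.01405994e-01  4.32973442e-01]
 [-1.72499952e-03  4.32974790e-01  9.01404379e-01]
 [-9.99997896e-01  2.53502688e-04 -2.03544181e-03]] [ 0.29659661  0.39965677 -0.22719831] 0.08540939033940337
scene loaded_head [{'position': [0.7677, 0.2058, 0.1277], 'confidence': 0.73}, {'position': [0.7586, -0.3121, 0.1305], 'confidence': 0.67}, {'position': [0.3283, 0.2389, 0.1216], 'confidence': 0.6}, {'position': [0.5496, 0.1362, 0.1256], 'confidence': 0.56}]
scene drive [{'position': [0.5638, 0.1389, 0.0302], 'confidence': 0.81}]
scene empty_plunger [{'position': [0.5211, -0.1687, 0.1264], 'confidence': 0.81}]
top loaded_head [{'position': [0.7555, 0.2112, 0.131], 'confidence': 0.88}, {'position': [0.5353, 0.1423, 0.128], 'confidence': 0.66}, {'position': [0.3205, 0.2434, 0.1323], 'confidence': 0.65}, {'position': [0.7452, -0.3094, 0.1276], 'confidence': 0.58}]
top drive [{'position': [0.5182, 0.1379, 0.0311], 'confidence': 0.92}]
top empty_plunger [{'position': [0.5011, -0.1612, 0.1269], 'confidence': 0.66}]
```

View pics/scene0.png

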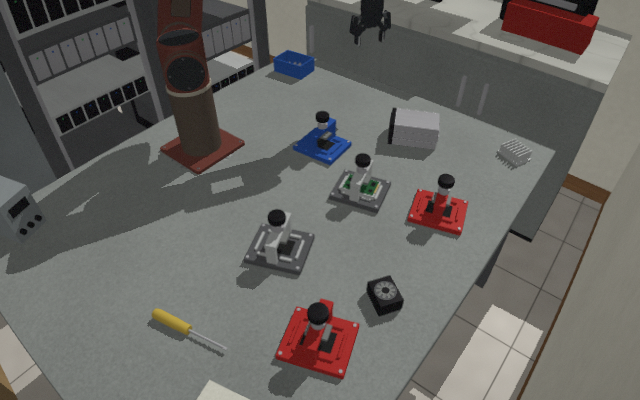

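View pics/top0.png

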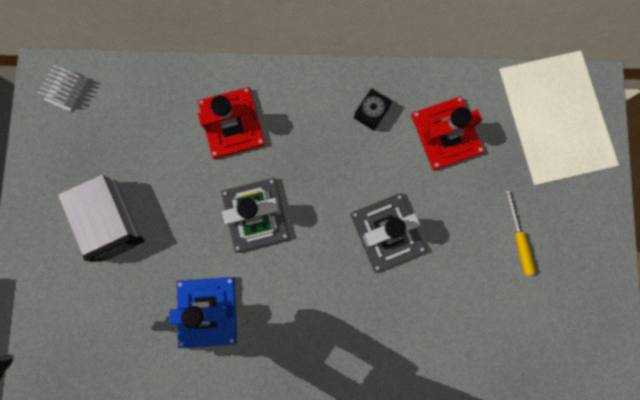

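The scene picture shows six jigs. The grey ones are at scene (363,160) / top (247,209), with a green board under the bridge, and scene (277,217) / top (396,229), with an empty black nest. The red and blue ones are look-alikes. The first grey jig fits. I'll confirm it in a crop and triangulate the head.

```bash
cat > h.py <<'E'
import numpy as np, cv2
from bench import bot
def ray_at(cam,uv,z,T=None):
    c=bot.get_calibration(cam)
    T=np.array(c["extrinsics"]) if T is None else T
    p=cv2.undistortPoints(np.array([[uv]],float),np.array(c["mtx"]),np.array(c["dist_coeffs"]))[0,0]
    d=T[:3,:3]@[*p,1]; o=T[:3,3]
    return o+d*(z-o[2])/d[2]
def wrist_T(s):
    W=np.eye(4);W[:3,:3]=s['orientation'];W[:3,3]=s['position']
    return W@np.array(bot.get_calibration("wrist")["tool_from_camera"])
E
python3 - <<'E'
from h import *
a=cv2.imread("pics/top0.png")[170:260,210:300];b=cv2.imread("pics/scene0.png")[140:220,320:400]
f=lambda x:cv2.resize(x,(400,400),interpolation=cv2.INTER_CUBIC)
cv2.imwrite("pics/crop1.png",np.hstack([f(a),f(b)]))
print(bot.get_calibration("top")["extrinsics"])
print(ray_at("top",(247,208.5),.131),ray_at("scene",(363,159),.131))
print(bot.get_calibration("wrist"))
E
```

```text
[[ 0.0209898  -0.98985948  0.14049068  0.41331073]
 [-0.99976744 -0.0214768  -0.00195096 -0.0199693 ]
 [ 0.00494847 -0.14041705 -0.99008008  1.06194515]
 [ 0.          0.          0.          1.        ]]
[0.5397874  0.14384863 0.131     ] [0.5456517  0.14253137 0.131     ]
{'mtx': array([[277.82661288,   0.        , 315.68914983],
       [  0.        , 277.82661288, 198.83727194],
       [  0.        ,   0.        ,   1.        ]]), 'dist_coeffs': array([-0.0251373,  0.       ,  0.       ,  0.       ,  0.       ]), 'tool_from_camera': array([[-1.14417102e-03, -3.23833489e-01,  9.46113398e-01,
        -1.42097174e-01],
       [-2.27869722e-04, -9.46113908e-01, -3.23833939e-01,
         8.32680449e-02],
       [ 9.99999319e-01, -5.86112005e-04,  1.00872426e-03,
        -1.65603958e-03],
       [ 0.00000000e+00,  0.00000000e+00,  0.00000000e+00,
         1.00000000e+00]])}
```

View pics/crop1.png

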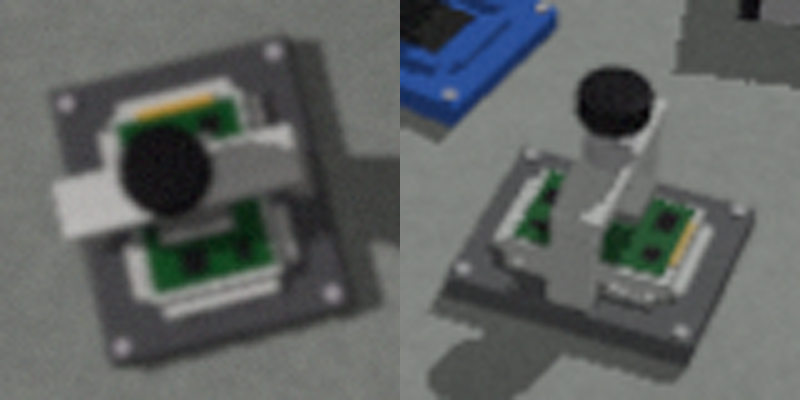

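The crop confirms it: the grey jig has the green drive in its nest and a black head at top (247.3,208.2) / scene (362.8,158.6), which gives about (0.541, 0.143). Next I move over it with the fingers shut.

Request:
send_rows:
  offset:
    - [0,-14,-9]
    - [0,-26,-16]
    - [0,-28,-17]
    - [0,-28,-17]
    - [0,-28,-17]
    - [0,-28,-17]
    - [0,-28,-17]
    - [0,-28,-17]
    - [0,-28,-17]
    - [0,-28,-17]
  turn:
    - [0,0,0]
    - [0,0,0]
    - [0,0,0]
    - [0,0,0]
    - [0,0,0]
    - [0,0,0]
    - [0,0,0]
    - [0,0,0]
    - [0,0,0]
    - [0,0,0]
  gripper: 1
  newtons: 40

```text
time: 1.23
position: [0.4396, 0.3018, 0.2315]
orientation: [[0.001, -0.901, 0.433], [-0.0, 0.433, 0.901], [-1.0, -0.0, 0.0]]
force: [0.1, 0.8, 0.0]
width: -0.0
```

Request:
send_rows:
  offset:
    - [0,-28,-17]
    - [0,-28,-17]
    - [0,-28,-17]
    - [0,-28,-17]
    - [0,-28,-17]
    - [0,-22,-14]
    - [0,0,0]
    - [0,0,0]
  turn:
    - [0,0,0]
    - [0,0,0]
    - [0,0,0]
    - [0,0,0]
    - [0,0,0]
    - [0,0,0]
    - [0,0,0]
    - [0,0,0]

```text
time: 1.9
position: [0.5424, 0.1427, 0.2312]
orientation: [[-0.0, -0.9, 0.436], [-0.0, 0.436, 0.9], [-1.0, 0.0, -0.0]]
force: [0.3, -0.2, 0.6]
width: 0.0
```

```bash
python3 - <<'E'
from h import *
s=bot.read_state();im=bot.read_camera("wrist");cv2.imwrite("pics/w1.png",im)
print(s['time'],s['position'],s['orientation'],s['width'],s['force'])
print(bot.find_in("loaded_head","wrist"))
c=bot.get_calibration("wrist");T=np.linalg.inv(wrist_T(s))
P=np.array([[.541,.143,.131]])
print(cv2.projectPoints(P,cv2.Rodrigues(T[:3,:3])[0],T[:3,3],c["mtx"],c["dist_coeffs"])[0])
E
```

```text
1.9 [0.54236676 0.1426642  0.23118124] [[-3.49496265e-04 -9.00009161e-01  4.35870838e-01]
 [-1.18265394e-04  4.35870899e-01  9.00009192e-01]
 [-9.99999932e-01  2.63001414e-04 -2.58775189e-04]] 1.9995094694158023e-05 [ 0.33190406 -0.20201142  0.6108651 ]
[{'position': [0.7434, 0.2148, 0.0601], 'confidence': 0.97}, {'position': [0.5344, 0.1457, 0.1296], 'confidence': 0.9}, {'position': [0.5092, 0.1495, 0.0319], 'confidence': 0.56}]
[[[316.91657483 197.79867117]]]
```

View pics/w1.png

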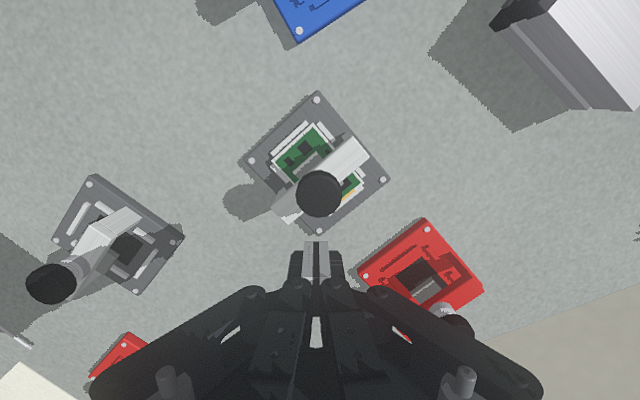

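The head shows at wrist pixel (319,194), within about 5 mm of the estimate. I shift by +3/+1 mm in y/z and descend to just above it.

Request:
send_rows:
  offset:
    - [8,1,0]
    - [18,1,1]
    - [20,1,0]
    - [20,0,0]
    - [14,0,0]
    - [6,0,0]
    - [0,0,0]
  turn:
    - [0,0,0]
    - [0,0,0]
    - [0,0,0]
    - [0,0,0]
    - [0,0,0]
    - [0,0,0]
    - [0,0,0]

```text
time: 2.58
position: [0.5378, 0.1475, 0.1431]
orientation: [[-0.004, -0.902, 0.432], [-0.0, 0.432, 0.902], [-1.0, 0.003, -0.002]]
force: [0.0, -0.1, 0.3]
width: 0.0003
```

```bash
python3 - <<'E'
from h import *
s=bot.read_state();im=bot.read_camera("wrist")
a=bot.read_camera("scene")[100:180,320:400]
cv2.imwrite("pics/w2.png",np.hstack([im[130:330,220:420].repeat(2,0).repeat(2,1),cv2.resize(a,(400,400))]))
print(s['time'],s['position'],s['force'])
E
```

```text
2.5833 [0.53777247 0.14748335 0.14308119] [ 0.01201185 -0.06232327  0.31040941]
```

View pics/w2.png

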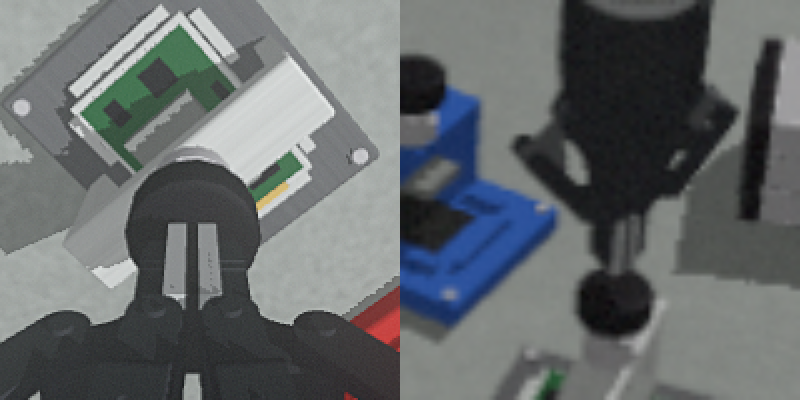

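The shut fingertips are centred over the head in both views (tip at crop (192,222), disc centre about (194,240)). Now I press.

Request:
send_rows:
  offset:
    - [6,0,0]
    - [6,0,0]
    - [5,0,0]
    - [5,0,0]
    - [0,0,0]
  turn:
    - [0,0,0]
    - [0,0,0]
    - [0,0,0]
    - [0,0,0]
    - [0,0,0]

```text
time: 3.1
position: [0.5404, 0.1469, 0.1233]
orientation: [[0.001, -0.901, 0.433], [0.0, 0.433, 0.901], [-1.0, -0.001, 0.001]]
force: [0.2, 0.1, 5.7]
width: -0.0
```

Request:
send_rows:
  offset:
    - [3,0,0]
    - [2,0,0]
    - [1,0,0]
    - [0,0,0]
  turn:
    - [0,0,0]
    - [0,0,0]
    - [0,0,0]
    - [0,0,0]

```text
time: 3.43
position: [0.5404, 0.1469, 0.1183]
orientation: [[0.001, -0.901, 0.433], [0.0, 0.433, 0.901], [-1.0, -0.001, 0.001]]
force: [-1.9, 0.5, 8.5]
width: -0.0
```

Request:
send_rows:
  offset:
    - [1,0,0]
    - [1,0,0]
    - [0,0,0]
  turn:
    - [0,0,0]
    - [0,0,0]
    - [0,0,0]

```text
time: 3.68
position: [0.5404, 0.1469, 0.1166]
orientation: [[0.001, -0.901, 0.433], [0.0, 0.433, 0.901], [-1.0, -0.001, 0.001]]
force: [-2.8, -0.3, 9.6]
width: -0.0001
```

Request:
send_rows:
  offset:
    - [1,0,0]
    - [0,0,0]
    - [0,0,0]
  turn:
    - [0,0,0]
    - [0,0,0]
    - [0,0,0]

```text
time: 3.93
position: [0.5404, 0.1469, 0.116]
orientation: [[0.001, -0.901, 0.433], [0.0, 0.433, 0.901], [-1.0, -0.001, 0.001]]
force: [-3.6, -0.5, 10.1]
width: 0.0002
```

Request:
send_rows:
  offset:
    - [1,0,0]
    - [0,0,0]
  turn:
    - [0,0,0]
    - [0,0,0]

```text
time: 4.1
position: [0.5405, 0.1469, 0.116]
orientation: [[0.001, -0.901, 0.433], [0.0, 0.433, 0.901], [-1.0, -0.001, 0.001]]
force: [-6.4, 0.4, 16.1]
width: -0.0001
```

The force jumps above the spring force with no further travel, so the head is on its stop (since about 3.9 s). I hold, then release.

Request:
send_rows:
  offset:
    - [0,0,0]
    - [0,0,0]
    - [0,0,0]
    - [0,0,0]
    - [0,0,0]
    - [0,0,0]
    - [0,0,0]
    - [0,0,0]
    - [0,0,0]
    - [0,0,0]
  turn:
    - [0,0,0]
    - [0,0,0]
    - [0,0,0]
    - [0,0,0]
    - [0,0,0]
    - [0,0,0]
    - [0,0,0]
    - [0,0,0]
    - [0,0,0]
    - [0,0,0]

```text
time: 4.93
position: [0.5405, 0.147, 0.116]
orientation: [[0.002, -0.901, 0.433], [0.0, 0.433, 0.901], [-1.0, -0.001, 0.001]]
force: [-5.6, -0.1, 16.4]
width: 0.0003
```

Request:
send_rows:
  offset:
    - [-6,0,0]
    - [-8,0,0]
    - [-12,0,0]
    - [-20,0,0]
    - [-25,0,0]
    - [-25,0,0]
    - [-20,0,0]
    - [-8,0,0]
    - [0,0,0]
    - [0,0,0]
  turn:
    - [0,0,0]
    - [0,0,0]
    - [0,0,0]
    - [0,0,0]
    - [0,0,0]
    - [0,0,0]
    - [0,0,0]
    - [0,0,0]
    - [0,0,0]
    - [0,0,0]

```text
time: 5.77
position: [0.5395, 0.1466, 0.2367]
orientation: [[-0.001, -0.901, 0.433], [-0.0, 0.433, 0.901], [-1.0, 0.001, -0.0]]
force: [-0.6, 0.6, 0.3]
width: 0.0003
```

```bash
python3 - <<'E'
from h import *
s=bot.read_state();im=bot.read_camera("wrist")
a=bot.read_camera("scene")[140:220,320:400]
cv2.imwrite("pics/w3.png",np.hstack([cv2.resize(im[60:260,200:400],(400,400)),cv2.resize(a,(400,400),interpolation=cv2.INTER_CUBIC)]))
print(s['time'],s['position'],s['force'])
E
```

```text
5.7667 [0.53945594 0.14664548 0.23665377] [-0.59164425  0.6006057   0.31661695]
```

View pics/w3.png

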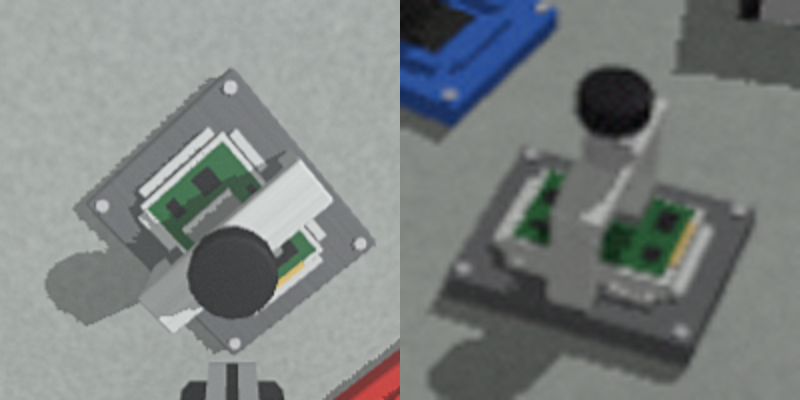

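The head is back at the same scene position as before the press (crop (614,93)). The drive is unmoved in its nest and the arm is clear, about 105 mm above the head.

```bash
python3 -c "
from bench import bot
print(bot.finish_job())"
```

```text
the job is handed in; nothing more can be done
None
```

I pressed the plunger on the grey jig that holds the drive, using the shut fingertips, and handed the job in. No verdict was reported.

- **Press:** The fingertips went down to z = 0.116 m. One more millimetre of command gave no travel and raised the force from 10 N to 16 N, so the head was on its hard stop.
- **Hold:** It stayed down from about 3.9 s to 4.9 s, with at most about 16 N vertical and 6 N sideways in the readings.
- **Release:** I lifted about 105 mm above the head, and the wrist force fell to about zero. The last pictures show the head back at its rest position and the drive unmoved in its nest.
- **Other jig:** I never went near the empty jig, and I did not take a picture of it afterwards.

The head position estimates from the cameras and networks disagreed by up to 15 mm in x. The close-up before pressing showed the fingertips well within the head.

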